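# Shut and lock the filter unit's access panel

### The arm

A 6-joint arm with a two-finger parallel gripper is mounted at the origin on a cart in front of the work surface, level with it; the furniture and walls round the work are solid. World frame = base frame: x ahead of the robot, y to its left, z up, the work surface at z = 0. Lengths are in m, angles in degrees, forces in N, time in s.
With the tool pointing down it reaches from about 0.375 to 0.9 m from the base axis. Payload 3.1 kg.
Tool frame: the origin (TCP) lies between the finger pads; the fingertips stand 11 mm ahead of it and the grasp point (between the pads) lies 8 mm behind it; z points along the fingers, y is the line along which they close (so a half turn about z gives the same grasp; the last joint's range is limited). The gripper opens to 87 mm and grips with 3 to 60 N. Pads are 19 mm wide; open, the fingers measure 117 mm over their backs; the gripper's body (75 mm by 190 mm) begins 51 mm behind the grasp point.
Start: joints at [-78.237, 30.224, 82.088, -0, 67.689, -10.227], TCP at [0.234, -0.579, 0.234] pointing down, gripper open.
Joint ranges: [-176.69, 176.69], [-43.24, 126.21], [12.49, 139.97], [-82, 262], [0, 151.66], [-163.58, 163.58]. Speed limits (degrees/s): [159.86, 159.86, 180, 180, 180, 180].

### API

Orientations are given as a 3x3 rotation matrix whose columns are the frame's x, y, z axes.
In Python, from rig import bot, viewer, workorder, nets gives the robot as it stands. The module is installed in compiled form; this text tells all that it offers.
- The arm moves only by the tool move_arm, never from a script. Its argument "increments" is a list of rows, each a list of 7 numbers: the shift along the tool's x, y, z normalised to -1 to 1, where 1 is 0.3 m, then the turn, a rotation vector about the tool's x, y, z normalised to -1 to 1, where 1 is pi rad, then the opening, from 0 (shut) to 1 (fully open). In form: [[tx, ty, tz, wx, wy, wz, grip], ...]. A call has 1 to 10 rows; each row is the pose to reach, as a shift and turn from the pose commanded when the call began, along the tool's axes at that moment, turning the shorter way round; what a row does not reach only later rows make up. A row lasts 1/12 s, in which the tool goes at most 41.7 mm and 7.16 degrees, less where a joint would pass 70% of its speed; a pose out of reach is approached as far as the arm can. A call with a number of a shift or a turn outside -1 to 1 is refused whole. A call with a gripper value outside its range is refused whole. The fingers move at their own pace and stop on an object; the grip force is fixed at half the most. Time passes only in rows, so rows that repeat a pose let the fingers close. It gives the time, the measured TCP pose, the force, the opening and the grip force at its end, in the units of the state.
- bot.read_state(): the state, without advancing time (a new reading comes with each control period).
- viewer.capture(name): name is "scene" or "top"; returns a dict with "image" (420x560x3 uint8, blue, green, red), "K" (3x3 intrinsics, pixels), "dist" ([k1, k2, p1, p2, k3] as OpenCV has them; the pictures are not rectified), "eye" and "orientation" of the camera in the world. Camera axes: x right, y up, looking along -z (the intrinsics and any distortion apply to the point x, -y, -z); pixel columns grow to the right and rows downward; lengths in m; the calibration is good to about 2 mm. A picture is of the moment at which its call begins. There is no depth.
- workorder.hand_in(): hands the job in; it is judged then, once.
Trained networks look in the newest picture that a camera, given by its name, has taken for a name from the list of things; names that differ only in an ending like _2 or _b are one class to them, and where a whole thing is asked for, a point or a joint stands for the part that bears it (a point fixed in the world has none). Each returns a list of dicts, best first, with "conf" (0 to 1); they miss things now and then, are a little off and sometimes report something else, mostly with a low value. They report only what shows in the picture. A call takes as long as a camera call.
- nets.find_in(camera, thing): "location" ([column, row] in pixels, amid what is visible of it).
The state is a dict: "time_s": time; "joint_positions": joint angles; "qvel": joint speeds; "tau": joint torques, N m; "position": TCP position; "tcp_rot": TCP orientation; "force": force on the tool from outside, world axes, zero at the start; "moment": the same for the moment, N m; "opening": opening from 0.0 (shut) to 1.0 (fully open); "grasp_force": force on a finger pad.
Only numpy, scipy, OpenCV 4.12 (cv2) and the standard library are available. Lean on these libraries where they do the work, as an engineer would, in place of code of your own. Each camera call takes 0.05 s, during which the arm holds its last target. There are 200 camera calls.

### The job

The hinged access panel on top of the grey filter unit is standing ajar. Push it down shut with your fingertips, then set a fingertip in the wide slot of its round quarter-turn fastener and turn it clockwise, as far as it goes, so that the panel is locked. Grasp nothing, do not raise the panel, and leave the things standing round the unit where they are.

Things in the scene. Friction and masses are not known exactly. Their poses are not given: they have to be found in the camera images.
- filter_unit: low grey metal box fixed to the worktop, 240 (its x) x 250 (y) x 70 mm high. Origin under its centre on the worktop, z up; -x side is the front, towards the robot. On its top is the access panel, 180 x 170 mm, spanning x -0.090 to 0.090, y -0.085 to 0.085 of this frame when shut; its hinge lies along y at x = 0.090, z = 0.070.
- panel (a joint): angle of the access panel (aluminium plate 6 mm thick) about its hinge at the far (+x) edge, rad: 0 = shut flat, positive = front edge raised; range 0 to 0.7. It stays where it is left (stiff hinge); about 2 to 3 N down at its front edge moves it. Shut, its upper face is 76 mm above the worktop.
- press_pad_left (a point): centre of the upper face of a flat black round pad, 30 mm across, at the front left (+y) corner of the panel; a good place to push down. Moves with the panel; shut, it lies 77.5 mm above the worktop at x -0.072, y 0.067 of filter_unit. Axes as filter_unit's when shut, z normal to the panel.
- press_pad_right (a point): the same at the front right corner; shut, at x = -0.072, y = -0.067 of the filter_unit frame.
- slot_centre (a point): point on the fastener's axis, on the slot's floor; panel shut: at x -0.032, y 0, z 0.081 of filter_unit. Fastener: dark disc 100 mm across on the panel; two steel cheeks rise 14 mm over the slot floor, outside sloped. Between them the slot, 40 mm wide, 90 long, runs right across the disc, open at both ends and above. Frame turns with it: y along the slot, x across, z out of the panel.
- fastener (a joint): turn of the fastener, rad: 0 = open (slot along filter_unit's y), grows clockwise seen from above, stop at 1.571 = locked (slot along filter_unit's x, pointing to the hinge). Stays where left; 0.12 N m turns it: 4 N on a cheek 30 mm off the axis. Below the panel its cam swings under the box's front rim and locks the panel; with the panel raised the cam hits the rim or misses it.
- beaker: glass beaker, 47 mm in diameter, 59 mm tall, loose, beside the unit; origin under its centre. To be left alone.
- sample_tin: white lidded sample tin, 58 mm across, 34 mm tall, loose, beside the unit; origin under its centre. To be left alone.
- vial: small capped vial, 26 mm in diameter, 59 mm tall, loose, beside the unit; origin under its centre. To be left alone.
- driver: screwdriver lying on the worktop, 203 mm long (its y), 27 mm thick, loose; origin under its centre. Not needed, to be left alone.

How it is judged (in metres and radians):
On the way, in this order (a step that is already met when the one before it is completed fails the run):
1. the access panel is pushed down shut (value of joint panel below 0.025 rad), for 0.1 s.
2. the fastener is turned to its stop by the fingers with the panel shut (value of joint fastener above 1.45 rad and value of joint panel below 0.025 rad and contact force between the fingers and fastener above 0.3 N).
At the end, for the whole second after the job is handed in: the panel is shut (within 0.025 rad) and the fastener stands at rest at its locked stop (1.45 rad or more) (value of joint panel below 0.025 rad and value of joint fastener above 1.45 rad and velocity of joint fastener between -0.05 and 0.05 rad/s); the robot touches nothing.
It fails at once if the panel is raised (value of joint panel above 0.4 rad).
It fails at once if the fastener is turned while the panel is still up (value of joint fastener above 0.8 rad and value of joint panel above 0.05 rad).
It fails at once if a bystander is moved or lifted (distance of any of beaker, sample_tin, vial, driver from where it was at the start of the episode above 0.02 m).
It also fails if it takes over 45 s, if anything falls off the work surface, if the arm or the gripper's body presses on something with over 40 N, if the wrist force passes 120 N, or if a joint passes its speed limit or range.

## Working session

There is one attempt and no reset: what is moved stays moved. The work goes in short steps, Python scripts to look and compute and a tool call to move; the robot and the scene stay as the last step left them, time stands still between calls to the robot, and variables do not carry over. Pictures are saved under pics/ and viewed, at most 10 in all, crops included, and the job is handed in when it is done.

Besides the shell and the picture viewer there is one more tool, called as name([rows], argument=value, ...), one row to a line, values as JSON. move_arm: Moves the arm, as the interface text tells. Its arguments: {"type":"object","properties":{"increments":{"type":"array"}},"required":["increments"]}

```bash
mkdir -p pics; cat > h.py <<'E'
import numpy as np, cv2
from rig import bot, viewer, workorder, nets
def ray(c,px):
    u=cv2.undistortPoints(np.array([[px]],float),np.array(c['K'],float),np.array(c['dist'],float))[0,0]
    d=np.array(c['orientation'])@np.array([u[0],-u[1],-1.]); return np.array(c['eye']),d
def at_z(c,px,z):
    e,d=ray(c,px); return e+d*(z-e[2])/d[2]
def proj(c,P):
    P=np.atleast_2d(P); q=(P-np.array(c['eye']))@np.array(c['orientation']); q=q*[1,-1,-1]
    return cv2.projectPoints(q,np.zeros(3),np.zeros(3),np.array(c['K'],float),np.array(c['dist'],float))[0][:,0]
E
python3 - <<'E'
from h import *
for n in("scene","top"):
    c=viewer.capture(n); cv2.imwrite(f"pics/{n}0.png",c['image']); print(n,np.round(c['eye'],3))
    for t in["filter_unit","press_pad_left","press_pad_right","slot_centre","beaker","sample_tin","vial","driver"]:
        r=nets.find_in(n,t)[:2]
        print(t,[(np.round(k['location'],1),round(k['conf'],2),np.round(at_z(c,k['location'],.08)[:2],3)) for k in r])
E
```

```text
scene [-0.283  0.485  0.758]
filter_unit [(array([243.2, 217.5]), 0.59, array([0.557, 0.042]))]
press_pad_left [(array([245.8, 199.2]), 0.81, array([ 0.631, -0.01 ]))]
press_pad_right [(array([246. , 199.8]), 0.66, array([ 0.628, -0.009]))]
slot_centre []
beaker [(array([182.8, 222.3]), 0.59, array([0.634, 0.187]))]
sample_tin [(array([188.1, 244.2]), 0.8, array([0.539, 0.214]))]
vial [(array([189.7, 243. ]), 0.57, array([0.541, 0.209])), (array([247.4, 198. ]), 0.53, array([ 0.634, -0.017]))]
driver [(array([248.4, 197.9]), 0.28, array([ 0.632, -0.02 ]))]
top [ 0.416 -0.056  1.152]
filter_unit [(array([248.6, 182.7]), 0.86, array([0.608, 0.005])), (array([390. , 220.8]), 0.47, array([ 0.505, -0.394]))]
press_pad_left [(array([249.5, 179.2]), 0.66, array([0.618, 0.002]))]
press_pad_right [(array([249.5, 180.6]), 0.62, array([0.614, 0.002]))]
slot_centre [(array([249.4, 190.8]), 0.8, array([0.585, 0.002]))]
beaker [(array([197.4, 157.9]), 0.81, array([0.677, 0.151]))]
sample_tin [(array([181.6, 186.7]), 0.68, array([0.594, 0.192]))]
vial [(array([312.4, 201.2]), 0.6, array([ 0.558, -0.175]))]
driver [(array([388.2, 220.9]), 0.77, array([ 0.504, -0.389]))]
```

View pics/scene0.png

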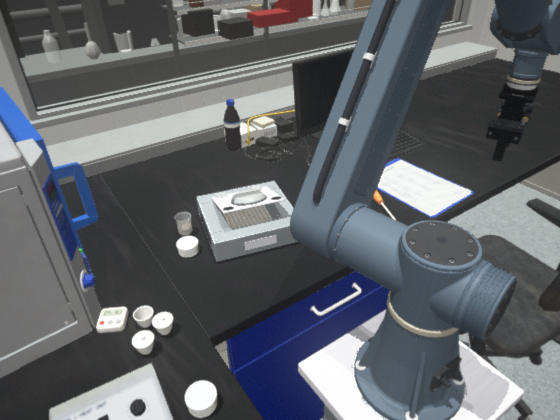

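View pics/top0.png

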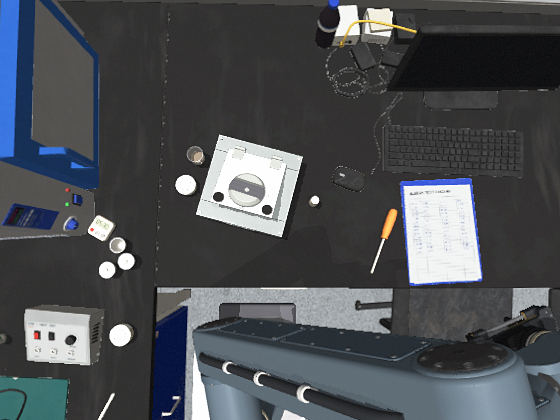

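The scene view shows the panel raised. The top view shows the unit at about (249,186), pads near (218,197) and (267,210), and the fastener near (249,190). I'll zoom in to get the box corners.

```bash
python3 - <<'E'
import cv2
i=cv2.imread("pics/top0.png")[125:245,170:330]; cv2.imwrite("pics/top0c.png",cv2.resize(i,(800,600),interpolation=cv2.INTER_CUBIC))
i=cv2.imread("pics/scene0.png")[165:270,165:305]; cv2.imwrite("pics/scene0c.png",cv2.resize(i,(800,600),interpolation=cv2.INTER_CUBIC))
E
```

```text
(no output)
```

View pics/top0c.png

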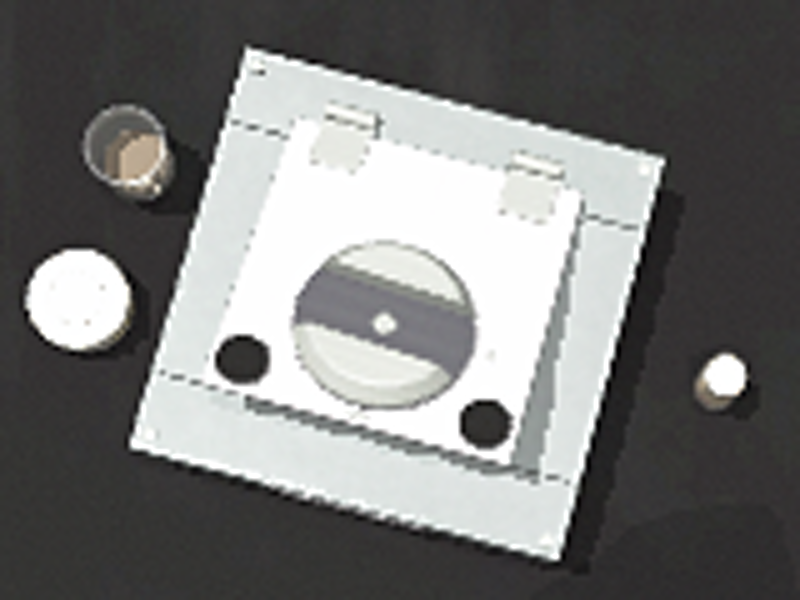

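View pics/scene0c.png

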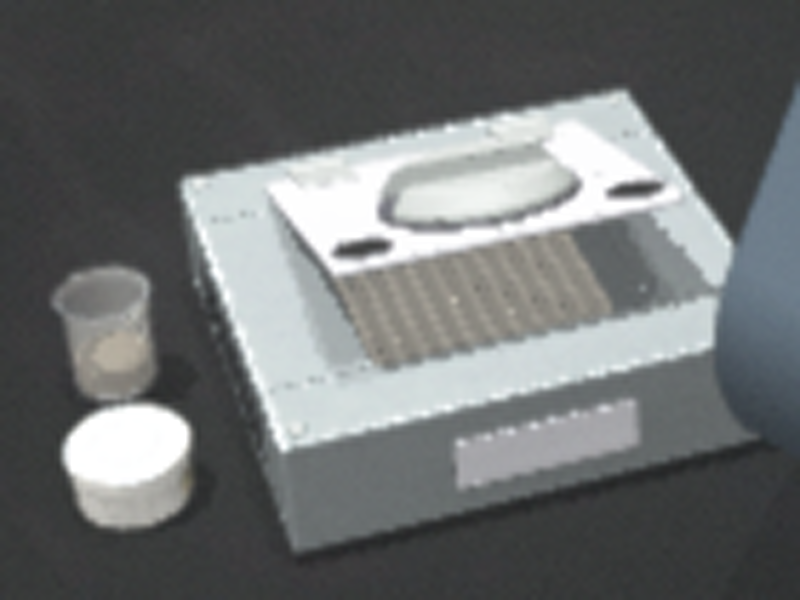

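The top crop shows box-top corners at (248,48), (663,160), (132,447), (560,560), and pads at (242,358), (486,424). The scene crop shows pads at (362,248), (637,189), and corners at (185,180), (622,92), (290,447).

```bash
cat > fit.py <<'E'
from h import *
from scipy.optimize import least_squares
cs=viewer.capture("scene");ct=viewer.capture("top")
T=(np.array([[248,48],[663,160],[132,447],[560,560],[242,358],[486,424],[385,323]])+.5)/5-.5+[170,125]
S=(np.array([[185,180],[622,92],[290,447],[362,248],[637,189]])+.5)/5.714-.5+[165,165]
C=np.array([[.12,.125,.07],[.12,-.125,.07],[-.12,.125,.07],[-.12,-.125,.07]])
M=np.array([[-.072,.067,.0775],[-.072,-.067,.0775],[-.032,0,.081]])
def model(p):
    x,y,w,a=p; r=M-[.09,0,.07]; c,s=np.cos(a),np.sin(a)
    m=np.c_[r[:,0]*c+r[:,2]*s,r[:,1],-r[:,0]*s+r[:,2]*c]+[.09,0,.07]
    Q=np.vstack([C,m]); c,s=np.cos(w),np.sin(w)
    return np.c_[Q[:,0]*c-Q[:,1]*s+x,Q[:,0]*s+Q[:,1]*c+y,Q[:,2]]
f=lambda p:np.r_[(proj(ct,model(p))-T).ravel(),(proj(cs,model(p)[[0,1,2,4,5]])-S).ravel()]
r=least_squares(f,[.6,0,-.25,.3],loss='soft_l1')
print(np.round(r.x,4),np.degrees(r.x[2]));print(np.round(f(r.x).reshape(-1,2),1).tolist());print(np.round(model(r.x)[4:],4)); print(np.round(model([*r.x[:3],0])[4:],4))
for n,p,z in(("beaker",(197.4,157.9),.03),("tin",(185.5,185),.034),("vial",(314.5,200),.059)):print(n,np.round(at_z(ct,p,z),3))
s=bot.read_state();print(s['time_s'],np.round(s['tcp_rot'],3).tolist(),s['position'],s['force'])
E
python3 fit.py
```

```text
[ 0.6038  0.002  -0.2466  0.3102] -14.12859806534185
[[-0.4, -0.2], [0.5, -0.6], [-0.7, 0.2], [0.1, 0.4], [0.3, 0.6], [0.0, 0.2], [0.0, 0.5], [-1.1, -0.6], [0.5, -1.3], [-1.2, -0.3], [0.4, -0.3], [-0.0, -0.4]]
[[ 0.5601  0.0821  0.1266]
 [ 0.5274 -0.0478  0.1266]
 [ 0.5817  0.0076  0.1177]]
[[ 0.5504  0.0846  0.0775]
 [ 0.5177 -0.0454  0.0775]
 [ 0.5728  0.0098  0.081 ]]
beaker [0.689 0.16  0.03 ]
tin [0.607 0.191 0.034]
vial [ 0.564 -0.183  0.059]
1.0 [[0.927, 0.374, -0.0], [0.374, -0.927, -0.0], [-0.0, 0.0, -1.0]] [ 0.23405155 -0.57950461  0.23354975] [ 0.12194243 -0.14438505 -0.36602428]
```

```bash
cat > goal.py <<'E'
import sys
from h import *
from scipy.spatial.transform import Rotation as R
# args: local x, y, tip z, local turn clockwise from slot-open (deg)
lx,ly,tz,a=map(float,sys.argv[1:5])
w=-.2466; c,s=np.cos(w),np.sin(w)
p=np.array([.6038+c*lx-s*ly,.002+s*lx+c*ly,tz+.011])
t=w+np.pi/2-np.radians(a); y=np.array([np.cos(t),np.sin(t),0]); z=np.array([0,0,-1.]); G=np.c_[np.cross(y,z),y,z]
st=bot.read_state(); A=np.array(st['tcp_rot'])
print(st['time_s'],np.round(st['position'],4),np.round(st['force'],1),round(st['opening'],3),np.round(st['joint_positions'],1))
print("row",np.round(A.T@(p-st['position'])/.3,4),np.round(R.from_matrix(A.T@G).as_rotvec()/np.pi,4))
E
python3 goal.py -.07 0 .20 0
```

```text
1.0 [ 0.2341 -0.5795  0.2335] [ 0.1 -0.1 -0.4] 0.996 [-78.2  30.2  82.1  -0.   67.7 -10.2]
row [ 1.6802 -1.4733  0.0751] [-0.      0.     -0.7993]
```

move_arm([
  [0.84,-0.737,0.0,0,0,-0.4,1],
  [0.84,-0.737,0.0,0,0,-0.4,1],
  [0.84,-0.737,0.0,0,0,-0.4,1],
  [0.84,-0.737,0.0,0,0,-0.4,1],
  [0.84,-0.737,0.0,0,0,-0.4,1],
  [0.84,-0.737,0.0,0,0,-0.4,1],
  [0.84,-0.737,0.0,0,0,-0.4,1],
  [0.84,-0.737,0.0,0,0,-0.4,1],
  [0.84,-0.737,0.0,0,0,-0.4,1],
  [0.84,-0.737,0.0,0,0,-0.4,1],
])

```text
time_s: 1.83
position: [0.3858, -0.2771, 0.2338]
tcp_rot: [[-0.074, 0.997, -0.0], [0.997, 0.074, 0.0], [0.0, -0.0, -1.0]]
force: [-1.5, 0.5, -0.2]
opening: 0.997
grasp_force: 0.0
```

```bash
python3 goal.py -.07 0 .20 0
```

```text
1.8333 [ 0.3858 -0.2771  0.2338] [-1.5  0.5 -0.2] 0.997 [-49.2  18.7 103.    0.   58.3 -53.5]
row [0.9476 0.5722 0.0764] [ 1.000e-04 -1.000e-04 -3.979e-01]
```

move_arm([
  [0.945,0.57,0.07,0,0,-0.398,1],
  [0.945,0.57,0.07,0,0,-0.398,1],
  [0.945,0.57,0.07,0,0,-0.398,1],
  [0.945,0.57,0.07,0,0,-0.398,1],
  [0.945,0.57,0.07,0,0,-0.398,1],
  [0.945,0.57,0.07,0,0,-0.398,1],
  [0.945,0.57,0.07,0,0,-0.398,1],
  [0.945,0.57,0.07,0,0,-0.398,1],
  [0.945,0.57,0.07,0,0,-0.398,1],
  [0.945,0.57,0.07,0,0,-0.398,1],
])

```text
time_s: 2.67
position: [0.5386, 0.0162, 0.2124]
tcp_rot: [[-0.97, 0.244, 0.0], [0.244, 0.97, 0.0], [-0.0, 0.0, -1.0]]
force: [-1.0, -0.5, 0.1]
opening: 0.998
grasp_force: 0.0
```

move_arm([
  [0,0,0,0,0,0,1],
  [0,0,0,0,0,0,1],
  [0,0,0,0,0,0,1],
])

```text
time_s: 2.92
position: [0.5377, 0.0132, 0.2126]
tcp_rot: [[-0.966, 0.258, 0.0], [0.258, 0.966, 0.0], [-0.0, 0.0, -1.0]]
force: [0.1, 1.0, -0.3]
opening: 1.001
grasp_force: 0.0
```

```bash
python3 goal.py -.07 0 .135 0
```

```text
2.9167 [0.5377 0.0132 0.2126] [ 0.1  1.  -0.3] 1.001 [-10.5  25.1  95.9   0.   59.  -85.5]
row [0.0107 0.0173 0.2221] [ 0.      0.     -0.0046]
```

move_arm([
  [0.01,0.017,0.1,0,0,-0.0045,1],
  [0.01,0.017,0.18,0,0,-0.0045,1],
  [0.01,0.017,0.23,0,0,-0.0045,1],
  [0.01,0.017,0.25,0,0,-0.0045,1],
  [0.01,0.017,0.265,0,0,-0.0045,1],
  [0.01,0.017,0.28,0,0,-0.0045,1],
  [0.01,0.017,0.295,0,0,-0.0045,1],
  [0.01,0.017,0.31,0,0,-0.0045,1],
])

```text
time_s: 3.58
position: [0.5368, 0.019, 0.1201]
tcp_rot: [[-0.97, 0.242, 0.002], [0.242, 0.97, -0.0], [-0.002, 0.0, -1.0]]
force: [-1.5, 0.1, 2.6]
opening: 1.001
grasp_force: 1.1
```

```bash
python3 goal.py -.07 0 .075 0
```

```text
3.5833 [0.5368 0.019  0.1201] [-1.5  0.1  2.6] 1.001 [ -9.9  33.  100.6  -0.   46.3 -85.9]
row [ 0.003  -0.0004  0.1138] [0.     0.0006 0.0008]
```

Contact at 2.6 N, as expected; I'll continue down.

move_arm([
  [0.002,0,0.015,0,0,0,1],
  [0.002,0,0.03,0,0,0,1],
  [0.002,0,0.045,0,0,0,1],
  [0.002,0,0.06,0,0,0,1],
  [0.002,0,0.075,0,0,0,1],
  [0.002,0,0.09,0,0,0,1],
  [0.002,0,0.1,0,0,0,1],
  [0.002,0,0.107,0,0,0,1],
  [0.002,0,0.11,0,0,0,1],
  [0.002,0,0.11,0,0,0,1],
])

```text
time_s: 4.42
position: [0.5352, 0.0197, 0.0873]
tcp_rot: [[-0.971, 0.241, -0.001], [0.241, 0.971, 0.0], [0.001, 0.0, -1.0]]
force: [-4.7, 2.3, 9.8]
opening: 0.999
grasp_force: 5.9
```

move_arm([
  [0,0,0.005,0,0,0,1],
  [0,0,0.007,0,0,0,1],
  [0,0,0.007,0,0,0,1],
])

```text
time_s: 4.67
position: [0.5352, 0.0197, 0.0872]
tcp_rot: [[-0.971, 0.241, 0.0], [0.241, 0.971, -0.0], [-0.0, 0.0, -1.0]]
force: [-7.0, 2.0, 23.5]
opening: 0.999
grasp_force: 12.9
```

move_arm([
  [0,0,-0.04,0,0,0,1],
  [0,0,-0.1,0,0,0,0.55],
  [0,0,-0.15,0,0,0,0.55],
  [-0.06,0,-0.15,0,0,0,0.55],
  [-0.12,0,-0.15,0,0,0,0.55],
  [-0.12,0,-0.15,0,0,0,0.55],
  [-0.12,0,-0.15,0,0,0,0.55],
  [-0.12,0,-0.15,0,0,0,0.55],
  [-0.12,0,-0.15,0,0,0,0.55],
])

```text
time_s: 5.42
position: [0.5691, 0.0111, 0.1288]
tcp_rot: [[-0.971, 0.241, -0.002], [0.241, 0.971, 0.0], [0.002, -0.0, -1.0]]
force: [0.5, -0.1, -0.7]
opening: 0.569
grasp_force: 0.0
```

```bash
python3 goal.py -.032 0 .086 0; python3 - <<'E'
from h import *
c=viewer.capture("scene"); i=c['image'][140:275,150:330]; cv2.imwrite("pics/s1.png",cv2.resize(i,(800,600),interpolation=cv2.INTER_CUBIC))
E
```

```text
5.4167 [0.5691 0.0111 0.1288] [ 0.5 -0.1 -0.7] 0.569 [-10.1  34.1  95.5  -0.   50.5 -86.2]
row [-0.0132 -0.001   0.1061] [-0.0001 -0.0007  0.001 ]
```

View pics/s1.png

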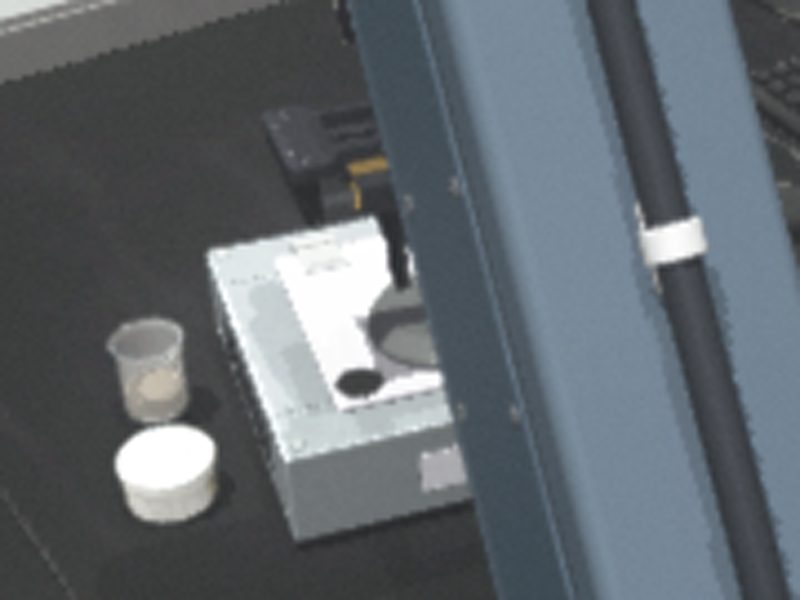

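The panel is shut: the left pad at (360,382) lies flat. The finger at (400,270) is above the slot end. Next I lower it into the slot.

move_arm([
  [-0.013,-0.001,0.0,0,0,0,0.55],
  [-0.013,-0.001,0.03,0,0,0,0.55],
  [-0.013,-0.001,0.06,0,0,0,0.55],
  [-0.013,-0.001,0.08,0,0,0,0.55],
  [-0.013,-0.001,0.095,0,0,0,0.55],
  [-0.013,-0.001,0.103,0,0,0,0.55],
  [-0.013,-0.001,0.103,0,0,0,0.55],
])

```text
time_s: 6.05
position: [0.5736, 0.0096, 0.0975]
tcp_rot: [[-0.97, 0.241, -0.002], [0.241, 0.97, 0.0], [0.002, -0.0, -1.0]]
force: [0.9, -0.4, -0.9]
opening: 0.551
grasp_force: 0.0
```

```bash
python3 goal.py -.032 0 .086 0
```

```text
6.05 [0.5736 0.0096 0.0975] [ 0.9 -0.4 -0.9] 0.551 [-10.2  37.2  95.9   0.   47.  -86.2]
row [0.0028 0.0001 0.0018] [-0.     -0.0006  0.0009]
```

move_arm([
  [0.002,0,0,0,0,0.025,0.55],
  [0.002,0,0,0,0,0.05,0.55],
  [0.002,0,0,0,0,0.075,0.55],
  [0.002,0,0,0,0,0.1,0.55],
  [0.002,0,0,0,0,0.125,0.55],
  [0.002,0,0,0,0,0.15,0.55],
  [0.002,0,0,0,0,0.175,0.55],
  [0.002,0,0,0,0,0.2,0.55],
  [0.002,0,0,0,0,0.225,0.55],
  [0.002,0,0,0,0,0.25,0.55],
])

```text
time_s: 6.88
position: [0.5721, 0.0109, 0.0985]
tcp_rot: [[-0.513, 0.859, -0.003], [0.859, 0.513, 0.002], [0.003, -0.002, -1.0]]
force: [-2.2, 2.6, 1.3]
opening: 0.553
grasp_force: 2.1
```

```bash
python3 goal.py -.032 0 .086 45; python3 -c "
from h import *;print(bot.read_state()['moment'])"
```

```text
6.8833 [0.5721 0.0109 0.0985] [-2.2  2.6  1.3] 0.553 [-10.1  37.   96.    0.1  47.1 -41. ]
row [-0.0042  0.0002  0.0052] [-0.0006 -0.001  -0.0002]
[0.49396956 0.23199396 0.15790805]
```

move_arm([
  [0,0,0.003,0,0,0.025,0.55],
  [0,0,0.003,0,0,0.05,0.55],
  [0,0,0.003,0,0,0.075,0.55],
  [0,0,0.003,0,0,0.1,0.55],
  [0,0,0.003,0,0,0.125,0.55],
  [0,0,0.003,0,0,0.15,0.55],
  [0,0,0.003,0,0,0.175,0.55],
  [0,0,0.003,0,0,0.2,0.55],
  [0,0,0.003,0,0,0.225,0.55],
  [0,0,0.003,0,0,0.25,0.55],
])

```text
time_s: 7.72
position: [0.5721, 0.011, 0.0979]
tcp_rot: [[0.245, 0.97, -0.003], [0.97, -0.245, 0.002], [0.001, -0.003, -1.0]]
force: [-2.3, 3.3, 2.7]
opening: 0.548
grasp_force: 2.7
```

```bash
python3 goal.py -.032 0 .086 90; python3 -c "
from h import *;print(bot.read_state()['moment'])"
```

```text
7.7167 [0.5721 0.011  0.0979] [-2.3  3.3  2.7] 0.548 [-10.1  37.1  96.1   0.1  47.1   4. ]
row [-0.0033  0.0031  0.0029] [-0.0011 -0.0004 -0.0002]
[0.54958636 0.27087028 0.12064773]
```

move_arm([
  [0,0,0,0,0,0.02,0.55],
  [0,0,0,0,0,0.04,0.55],
  [0,0,0,0,0,0.055,0.55],
  [0,0,0,0,0,0.07,0.55],
  [0,0,0,0,0,0.08,0.55],
  [0,0,0,0,0,0.085,0.55],
])

```text
time_s: 8.22
position: [0.5722, 0.0109, 0.0978]
tcp_rot: [[0.49, 0.872, -0.003], [0.872, -0.49, 0.002], [0.0, -0.003, -1.0]]
force: [-2.6, 4.4, 2.0]
opening: 0.548
grasp_force: 2.9
```

```bash
python3 goal.py -.032 0 .086 106; python3 -c "
from h import *;print(bot.read_state()['moment'])"
```

```text
8.2167 [0.5722 0.0109 0.0978] [-2.6  4.4  2. ] 0.548 [-10.1  37.1  96.1   0.1  47.   19.1]
row [-0.0024  0.0035  0.0028] [-0.0011 -0.0001  0.0046]
[0.65219478 0.37085267 0.0973519 ]
```

Not at the stop yet; I'll turn on.

move_arm([
  [0,0,0,0,0,0.01,0.55],
  [0,0,0,0,0,0.02,0.55],
  [0,0,0,0,0,0.03,0.55],
  [0,0,0,0,0,0.03,0.55],
])

```text
time_s: 8.55
position: [0.5721, 0.011, 0.0979]
tcp_rot: [[0.563, 0.827, -0.003], [0.827, -0.563, 0.0], [-0.002, -0.003, -1.0]]
force: [-2.3, 6.0, 3.8]
opening: 0.554
grasp_force: 20.6
```

```bash
python3 goal.py -.032 0 .086 112; python3 -c "
from h import *;print(bot.read_state()['moment'])
c=viewer.capture('top'); i=c['image'][125:245,170:330]; cv2.imwrite('pics/t2.png',cv2.resize(i,(800,600),interpolation=cv2.INTER_CUBIC))"
```

```text
8.55 [0.5721 0.011  0.0979] [-2.3  6.   3.8] 0.554 [-10.1  37.1  96.1  -0.   47.   24.2]
row [-0.0022  0.004   0.003 ] [-0.0008  0.0005  0.0104]
[0.95569292 0.34835822 1.67601327]
```

View pics/t2.png

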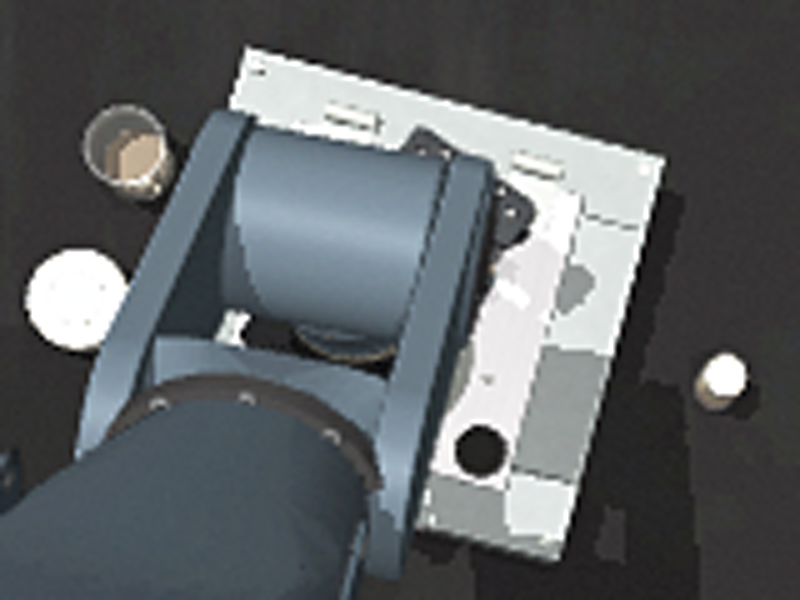

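The moment jumped to 1.7 N m, so the fastener is at its stop. The view shows only the arm over the unit, with the bystanders unmoved. I'll unwind within the slack, then lift out.

move_arm([
  [0,0,0,0,0,-0.03,0.55],
  [0,0,0,0,0,-0.06,0.55],
  [0,0,0,0,0,-0.09,0.55],
  [0,0,0,0,0,-0.1,0.55],
  [0,0,-0.03,0,0,-0.1,0.55],
  [0,0,-0.1,0,0,-0.1,0.55],
  [0,0,-0.2,0,0,-0.1,0.55],
  [0,0,-0.3,0,0,-0.1,0.55],
  [0,0,-0.4,0,0,-0.1,0.55],
  [0,0,-0.4,0,0,-0.1,0.55],
])

```text
time_s: 9.43
position: [0.578, 0.0088, 0.2248]
tcp_rot: [[0.288, 0.958, 0.014], [0.958, -0.288, -0.003], [0.001, 0.014, -1.0]]
force: [0.5, 0.1, 0.2]
opening: 0.55
grasp_force: 0.0
```

```bash
python3 goal.py -.032 -.3 .2 90
```

```text
9.4333 [0.578  0.0088 0.2248] [0.5 0.1 0.2] 0.55 [-10.2  26.9  90.1  -0.   62.2   6.5]
row [-1.0008  0.0267  0.0449] [ 0.0046 -0.0004 -0.0144]
```

Moving aside at height to see the result.

move_arm([
  [-0.9,0,0,0,0,0,0.55],
  [-0.9,0,0,0,0,0,0.55],
  [-0.9,0,0,0,0,0,0.55],
  [-0.9,0,0,0,0,0,0.55],
  [-0.9,0,0,0,0,0,0.55],
  [-0.9,0,0,0,0,0,0.55],
  [-0.9,0,0,0,0,0,0.55],
  [-0.9,0,0,0,0,0,0.55],
  [-0.9,0,0,0,0,0,0.55],
  [-0.9,0,0,0,0,0,0.55],
])

```text
time_s: 10.27
position: [0.496, -0.2484, 0.2176]
tcp_rot: [[0.287, 0.958, -0.0], [0.958, -0.287, 0.001], [0.001, -0.0, -1.0]]
force: [-0.2, -0.1, 0.3]
opening: 0.55
grasp_force: 0.0
```

```bash
python3 -c "
from h import *
c=viewer.capture('top'); i=c['image'][125:245,170:330]; cv2.imwrite('pics/t3.png',cv2.resize(i,(800,600),interpolation=cv2.INTER_CUBIC))"
```

```text
(no output)
```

View pics/t3.png

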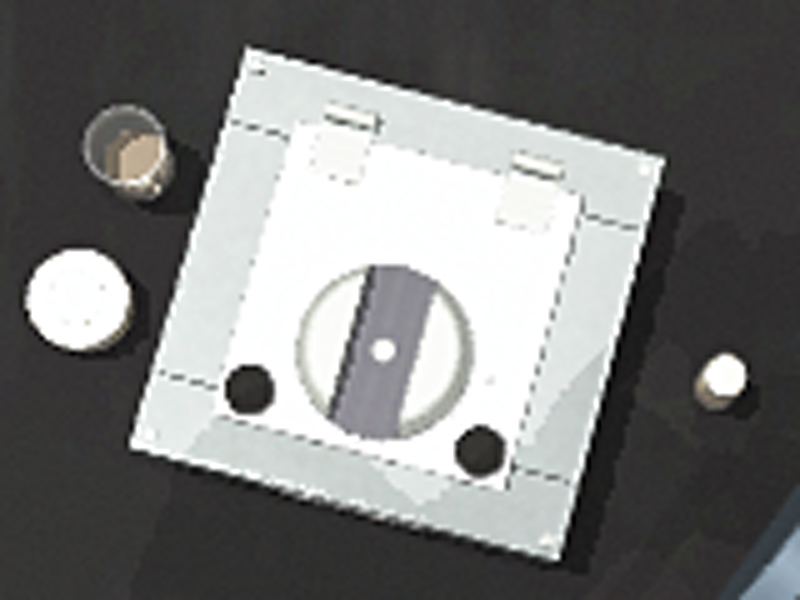

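The panel is flat shut. The slot, (405,268) to (365,435), runs parallel to the panel sides, and the bystanders haven't moved. Handing in.

```bash
python3 -c "
from h import *
print(workorder.hand_in())"
```

```text
the job is handed in; nothing more can be done
None
```

The panel is pushed shut and the fastener is turned clockwise to its locked stop; the arm is clear, the beaker, tin and vial look unmoved (the driver was not re-checked), and the job is handed in (no verdict was returned).

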